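Run a mould under the draught gate into the weighing bay

TASK

Bring the gold mould into the weighing bay for weighing: slide the blue shutter of the white gate fully open, slide the red tray with the mould standing in it along its lane and under the gate, without lifting the tray, until it is fully home against the black end stop, and then slide the shutter fully closed behind it. The mould must stay upright in its nest in the tray, and the things standing around the station must be left where they are.

Things in the scene. Friction and masses are not known exactly. Their poses are not given: they have to be found in the camera images.
- station: Fixed station; origin on the table under the gate's middle, on the lane's centre line. Sizes in mm in its frame: z up, lane along y, travel towards -y, gate along x. Dark slab x -70..70, y -285..315, top z 8. Tray guided all along by two aluminium rails, inner faces x = +-48, 12 wide, top z 22. Lane open from above but for the gate.
- gate (a point): Middle of the opening under the white gate, station (0, 0, 39) mm. The gate spans station y -22..22: two lintel bars over the lane, x -75..155, underside z 70, top z 86, slot between them 10 wide for the shutter; pillars at x = +-54, outer feet at x = 149.
- stop (a point): Middle of the face of the black end stop across the lane, station (0, -275, 19) mm; top z 30. The weighing bay is the steel-coloured lane floor before it, y -275..-85. Beside it the white balance console: x 75..175, y -265..-135, top z 48.
- shutter (a joint): Blue shutter in the gate slot: 0 = closed (blade 64 wide centred across the lane), 0.095 m = fully open (blade clear of the lane, towards the station's +x). Stays where it is left; needs about 2 N to slide. Blade from z 24 to 88 at y = 0.
- shutter_grip (a point): Middle of the blue upright grip on top of the shutter, at station x = joint value, y = 0, z = 114 mm: 14 mm thick along the station's x, 34 mm along y, from z 94 to 134. Can be pinched from above across its 14 mm, or pushed.
- tray: Loose red tray, 0.2 to 0.4 kg, 190 mm long (y), 90 wide (x), starts in the lane before the gate, axes about those of the station, front = its -y end. Origin: middle of the underside (station z 8). Floor 6 thick, side walls up to z 24. A free pocket between lug and mould nest, y -85..4, 82 wide, takes fingers to hook the lug. Home: origin at station y = -180.
- lug (a point): Middle of the inner (+y) face of the black upright tow lug at the tray's front, tray (0, -85, 27) mm: 50 wide (x), 10 thick (y -95..-85), top 48 mm above the tray's underside.
- rear (a point): Middle of the outer face of the tray's rear wall, tray (0, 95, 20) mm: 82 wide, 8 thick, top 34 mm above the underside; a push face.
- mould: Loose gold-coloured metal mould half, round, 58 mm diameter, 38 high plus a 16 mm diameter, 8 mm high plug on top (46 in all), about 0.3 kg. Origin: middle of its underside. Stands on the tray floor at tray y = +40 mm, in a nest of low black ribs 4 mm high round it (63 mm square inside).
- spare_mould: Bystander: taller gold mould, 58 mm diameter, 67 high, origin under its centre. Leave alone.
- steel_weight: Bystander: steel cylinder, 60 mm diameter, 60 high, origin under its centre. Leave alone.
- launcher: Bystander: black cylinder with a paper label, 72 mm diameter, 110 high, origin under its centre. Leave alone.
- jar: Bystander: closed jar with white cap, about 68 mm diameter, 90 high, origin under its centre. Leave alone.
Mind the look-alikes: they are no part of the job. What is meant by the tray is not grey, orange or turquoise, and is the larger of those in its own colour.

How it is judged:
By the outcome, as a careful person would: the job done as asked, in the order asked, and still so for the second after the job is handed in, with the robot touching nothing.
It also fails if it takes over 72 s, if anything falls off the work surface, if the arm or the gripper's body presses on something with over 40 N, if the wrist force passes 120 N, or if a joint passes its speed limit or range.

ROBOT

A 6-joint arm with a two-finger parallel gripper is mounted at the origin on the work surface. World frame = base frame: x ahead of the robot, y to its left, z up, the work surface at z = 0. Lengths are in m, angles in degrees, forces in N, time in s.
With the tool pointing down it reaches from about 0.35 to 0.875 m from the base axis. Payload 4.2 kg.
Tool frame: the origin (TCP) lies midway between the tips of the shut fingers; the grasp point (between the pads) lies 19 mm behind it; z points along the fingers, y is the line along which they close (so a half turn about z gives the same grasp; the last joint's range is limited). The gripper opens to 85 mm and grips with 20 to 120 N. Pads are 22 mm wide; open, the fingers measure 114 mm over their backs; the gripper's body (76 mm by 85 mm) begins 54 mm behind the grasp point. The pads swing forward as they close: fully open they stand 13 mm farther back than shut.
Start: joints at [78.816, 22.042, 0.453, 0, -68.411, -14.817], TCP at [0.274, 0.562, 0.231] pointing down, gripper open.
Joint ranges: [-179.83, 179.83], [-69.29, 118.12], [-61.27, 80.66], [-181.25, 117.63], [-171.15, -9.14], [-177.46, 177.46]. Speed limits (degrees/s): [159.86, 159.86, 180, 180, 180, 180].

INTERFACE

Orientations are given as [roll, pitch, yaw] about the fixed x, y, z axes, in that order (R = Rz(yaw) Ry(pitch) Rx(roll)).
In Python, from cell import robot gives the robot as it stands.
- The arm moves only by the shell command python3 -m jog 'ROWS' [FORCE]. ROWS is JSON, a list of rows, each a list of 5 numbers: the shift along the world's x, y, z in mm, then the turn about the world's z in rad, then the closure, from -1 (fully open) to 1 (shut). In form: [[dx, dy, dz, spin, gripper], ...]. A call has 1 to 20 rows; each row shifts and turns the commanded pose from where the row before left it; what a row does not reach is not made up. A row lasts 1/8 s, in which the tool goes at most 62.5 mm and 10.7 degrees, less where a joint would pass 70% of its speed; a pose out of reach is approached as far as the arm can. A call is refused whole if a number of a shift passes 62.5 or a number of a turn 0.188, either way. A call with a gripper value outside its range is refused whole. The fingers move at their own pace and stop on an object; FORCE is the grip in N (left out, the last holds). Time passes only in rows, so rows that do not move let the fingers close. It gives the time, the measured TCP pose, the force, the opening and the grip force at its end, in the units of the state.
- robot.get_state(): the state, without advancing time (a new reading comes with each control period).
- robot.camera(name): name is "side" or "top"; returns a dict with "img" (420x560x3 uint8, red, green, blue), "fx", "fy", "cx", "cy" (pixels), "cam_to_world" (4x4, takes a point from camera to world coordinates). Camera axes: x right, y down, z forward; pixel columns grow to the right and rows downward; lengths in m; the calibration is good to about 2 mm. A picture is of the moment at which its call begins. There is no depth.
- robot.finish_job(): hands the job in; it is judged then, once.
The state is a dict: "t": time; "joints": joint angles; "joint_vel": joint speeds; "effort": joint torques, N m; "tcp_pos": TCP position; "tcp_rot": TCP orientation; "force": force on the tool from outside, world axes, zero at the start; "ft_torque": the same for the moment, N m; "grip_width": opening from 0.0 (shut) to 1.0 (fully open); "finger_force": force on a finger pad.
Only numpy, scipy, OpenCV 4.12 (cv2) and the standard library are available. Lean on these libraries where they do the work, as an engineer would, in place of code of your own. Each camera call takes 0.05 s, during which the arm holds its last target. There are 200 camera calls.

## Working session

There is one attempt and no reset: what is moved stays moved. The work goes in short steps, Python scripts to look and compute and a shell command to move; the robot and the scene stay as the last step left them, time stands still between calls to the robot, and variables do not carry over. Pictures are saved under pics/ and viewed, at most 10 in all, crops included, and the job is handed in when it is done.

```bash
mkdir -p pics; cat > h.py <<'E'
import numpy as np, cv2
from cell import robot
def snap(n,f=None):
    c=robot.camera(n)
    if f: cv2.imwrite('pics/'+f,c['img'][:,:,::-1])
    return c
def ray(c,u,v,z):
    M=np.array(c['cam_to_world']); d=M[:3,:3]@np.array([(u-c['cx'])/c['fx'],(v-c['cy'])/c['fy'],1]); o=M[:3,3]
    return o+d*(z-o[2])/d[2]
def proj(c,p):
    M=np.linalg.inv(np.array(c['cam_to_world'])); q=M[:3,:3]@np.array(p)+M[:3,3]
    return c['fx']*q[0]/q[2]+c['cx'],c['fy']*q[1]/q[2]+c['cy']
E
python3 - <<'E'
from h import *
for n in('top','side'):
    c=snap(n,n+'0.png'); print(np.round(c['cam_to_world'],3),c['fx'],c['cx'],c['cy'])
s=robot.get_state(); print(s)
E
```

```text
[[ 0.014 -0.993  0.119  0.391]
 [-1.    -0.015 -0.008  0.008]
 [ 0.009 -0.119 -0.993  1.3  ]
 [ 0.     0.     0.     1.   ]] 443.71879698643613 274.8861128272182 219.836327114431
[[-0.522  0.497 -0.693  1.622]
 [ 0.852  0.285 -0.438  0.687]
 [-0.021 -0.819 -0.573  1.029]
 [ 0.     0.     0.     1.   ]] 516.1544247592464 279.02621788388245 207.5204924246306
{'t': 0.1, 'joints': array([ 7.88151377e+01,  2.20879214e+01,  3.87369931e-01, -2.58567939e-02,
       -6.84121192e+01, -1.48165731e+01]), 'joint_vel': array([ 0.04178662, -0.0079861 ,  0.26888776,  0.10528084, -0.04323198,
        0.01550243]), 'effort': array([-4.74136596e-04, -3.93318665e+01,  1.88928562e+01,  4.19795707e+00,
       -2.60819812e-03,  5.46583877e-06]), 'tcp_pos': array([0.27374765, 0.56127362, 0.23031146]), 'tcp_rot': array([ 1.79884930e+02, -5.58776253e-03, -2.60109668e+01]), 'force': array([ 0.83695065,  0.17222945, -0.40870187]), 'ft_torque': array([ 0.0140337 , -0.04621123, -0.03373088]), 'finger_force': 0.0, 'grip_width': 0.9995320636626519}
```

View pics/top0.png

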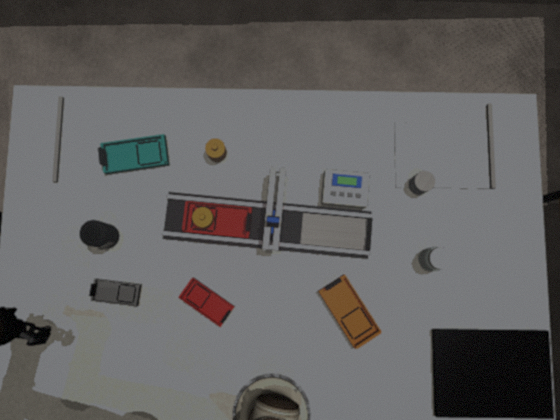

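View pics/side0.png

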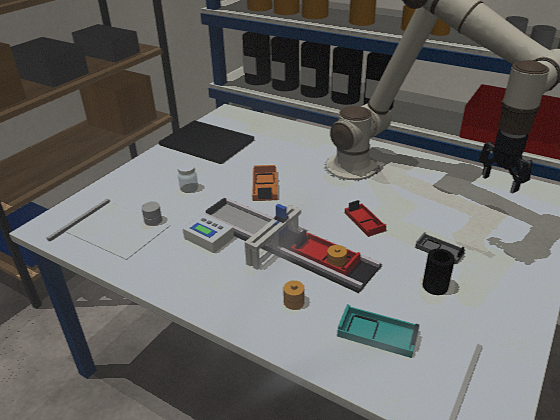

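The top view shows the station at cols 165–372, rows 168–257, with the gate at about (273,212), the red tray at 183–252 and the mould at (203,217). Station +x is roughly world +x, and travel is roughly world -y.

```bash
python3 - <<'E'
from h import *
for n,(a,b,d,e) in dict(top=(150,390,155,270),side=(170,400,180,310)).items():
    im=cv2.imread(f'pics/{n}0.png')[d:e,a:b]
    cv2.imwrite(f'pics/{n}0c.png',cv2.convertScaleAbs(cv2.resize(im,None,fx=3.3,fy=3.3,interpolation=cv2.INTER_CUBIC),alpha=1.5))
c=snap('top'); hsv=cv2.cvtColor(c['img'],cv2.COLOR_RGB2HSV)
def cc(m,name):
    n,l,s,ce=cv2.connectedComponentsWithStats(m.astype(np.uint8))
    for i in range(1,n):
        if s[i,4]>12: print(name,s[i],ce[i].round(1))
H,S,V=[hsv[...,i].astype(int) for i in range(3)]
cc((H>105)&(H<130)&(S>120)&(V>40),'blue'); cc(((H<6)|(H>174))&(S>150)&(V>50),'red'); cc((H>10)&(H<28)&(S>130)&(V>60),'gold')
E
```

```text
blue [333 174  16  12  63] [337.  179.7]
blue [350 177  11  11  46] [357.7 182.4]
blue [267 217  12   6  61] [272.7 219.4]
red [ 182  202   69   36 1097] [222.1 221.8]
red [210 209   6   7  21] [212.9 211.1]
red [ 180  279   53   47 1064] [205.9 301.9]
gold [206 139  19  18 248] [214.8 147.9]
gold [192 207  22  21 346] [202.1 216.9]
gold [ 319  275   62   73 1826] [349.  312.1]
```

View pics/top0c.png

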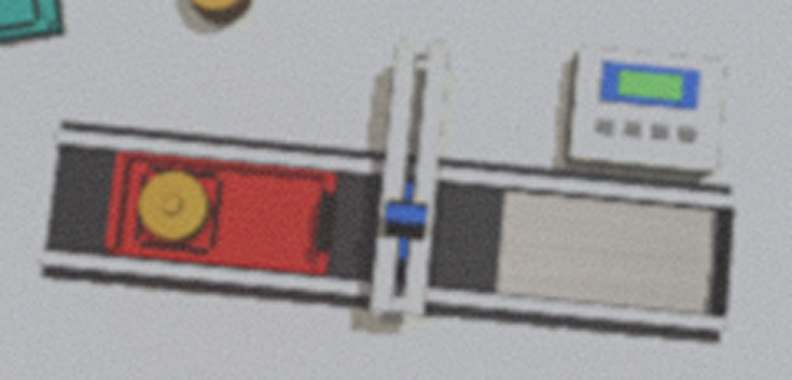

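View pics/side0c.png

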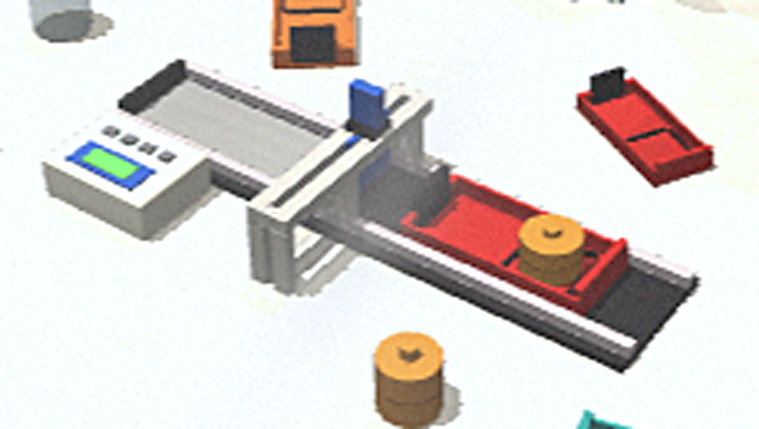

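The enlarged top crop shows slab corners at crop pixels (62,122), (733,187), (718,340) and (42,275). The lug is at about (327,222), the mould plug at (172,205) and the grip top at (405,213). The side crop confirms the shutter is closed and the lug is at the gate end.

```bash
cat >> h.py <<'E'
def stn(c,o,yaw,p):  # station mm -> world
    a=np.radians(yaw); x,y,z=np.array(p)/1000
    return np.array([o[0]+x*np.cos(a)-y*np.sin(a),o[1]+x*np.sin(a)+y*np.cos(a),z])
E
python3 - <<'E'
from h import *
c=snap('top')
f=lambda u,v:((u+.5)/3.3-.5+150,(v+.5)/3.3-.5+155)
P=np.array([ray(c,*f(*q),.008)[:2] for q in[(62,122),(733,187),(718,340),(42,275)]])
L=np.array([(70,315),(70,-285),(-70,-285),(-70,315)])/1000
M=cv2.estimateAffinePartial2D(L,P)[0]; print(P,M,'scale',np.hypot(M[0,0],M[1,0]))
yaw=np.degrees(np.arctan2(M[1,0],M[0,0])); a=np.radians(yaw);R=np.array([[np.cos(a),-np.sin(a)],[np.sin(a),np.cos(a)]])
o=P.mean(0)-R@L.mean(0); print('yaw',yaw,'o',o)
loc=lambda u,v,z:((ray(c,u,v,z)[:2]-o)@R*1000).round(1)
print('grip top',loc(*f(405,213),.134),'mould plug',loc(*f(172,205),.060),'lug top',loc(*f(327,222),.056))
print('rear top', loc(*f(112,200),.042),'stop',loc(*f(711,260),.03))
d=snap('side'); hsv=cv2.cvtColor(d['img'],cv2.COLOR_RGB2HSV)
for p in[(0,0,134),(70,315,8),(-70,-285,8),(70,-285,8)]: print(p,[((np.array(proj(k,stn(k,o,yaw,p)))-q)*s).round() for k,q,s in((c,(150,155),3.3),(d,(170,180),3.3))])
E
```

```text
[[ 0.62540448  0.31291973]
 [ 0.5757208  -0.28702683]
 [ 0.43935803 -0.27207894]
 [ 0.48822041  0.32474792]] [[ 0.99626002  0.08281916  0.53093364]
 [-0.08281916  0.99626002  0.00469657]] scale 0.999696473705326
yaw -4.752075200436934 o [0.53093327 0.00469203]
grip top [1.7 1.1] mould plug [ -1.9 199.9] lug top [-3.1 67.3]
rear top [ -0.6 255. ] stop [  -0.8 -267.7]
(0, 0, 134) [array([405., 214.]), array([368.,  86.])]
(70, 315, 8) [array([ 61., 119.]), array([623., 369.])]
(-70, -285, 8) [array([719., 341.]), array([193.,  66.])]
(70, -285, 8) [array([730., 184.]), array([103., 130.])]
```

```bash
python3 -m jog '[[12.8,-27.8,0,-0.06,-1],[12.8,-27.8,0,-0.06,-1],[12.8,-27.8,0,-0.06,-1],[12.8,-27.8,0,-0.06,-1],[12.8,-27.8,0,-0.06,-1],[12.8,-27.8,0,-0.06,-1],[12.8,-27.8,0,-0.06,-1],[12.8,-27.8,0,-0.06,-1],[12.8,-27.8,0,-0.06,-1],[12.8,-27.8,0,-0.06,-1],[12.8,-27.8,0,-0.06,-1],[12.8,-27.8,0,-0.06,-1],[12.8,-27.8,0,-0.06,-1],[12.8,-27.8,0,-0.06,-1],[12.8,-27.8,0,-0.06,-1],[12.8,-27.8,0,-0.06,-1],[12.8,-27.8,0,-0.06,-1],[12.8,-27.8,0,-0.06,-1],[12.8,-27.8,0,-0.06,-1],[12.8,-27.8,0,-0.06,-1]]' 30
```

```text
t: 2.75
tcp_pos: [0.5302, 0.0048, 0.2313]
tcp_rot: [180.0, 0.0, -94.9]
force: [0.1, 0.6, 0.0]
grip_width: 1.004
finger_force: 0.0
```

```bash
python3 -m jog '[[0,0,-30,0,-1],[0,0,-30,0,-1],[0,0,-30,0,-1],[0,0,-20,0,-1],[0,0,-17,0,-1],[0,0,0,0,-1],[0,0,0,0,1],[0,0,0,0,1],[0,0,0,0,1],[0,0,0,0,1],[0,0,0,0,1],[0,0,0,0,1],[0,0,0,0,1],[0,0,0,0,1]]' 30
```

```text
t: 4.5
tcp_pos: [0.5305, 0.0058, 0.1049]
tcp_rot: [-179.9, 0.0, -94.7]
force: [0.3, -0.7, 6.1]
grip_width: 0.156
finger_force: 33.0
```

```bash
python3 -m jog '[[8,-0.66,0,0,1],[8,-0.66,0,0,1],[8,-0.66,0,0,1],[8,-0.66,0,0,1],[8,-0.66,0,0,1],[8,-0.66,0,0,1],[8,-0.66,0,0,1],[8,-0.66,0,0,1],[8,-0.66,0,0,1],[8,-0.66,0,0,1],[8,-0.66,0,0,1],[8,-0.66,0,0,1],[0,0,0,0,1],[0,0,0,0,1]]'
```

```text
t: 6.25
tcp_pos: [0.6247, -0.002, 0.1049]
tcp_rot: [179.9, -0.0, -94.8]
force: [-4.5, 1.0, 8.8]
grip_width: 0.155
finger_force: 33.4
```

```bash
python3 -m jog '[[2,-0.2,0,0,1],[2,-0.2,0,0,1],[0,0,0,0,1],[0,0,0,0,1]]'
```

```text
t: 6.75
tcp_pos: [0.6248, -0.0022, 0.1048]
tcp_rot: [179.4, -0.1, -94.8]
force: [-14.1, 4.3, 14.9]
grip_width: 0.159
finger_force: 35.0
```

```bash
python3 -m jog '[[-3,0.2,0,0,-1],[0,0,0,0,-1],[0,0,0,0,-1],[0,0,0,0,-1],[0,0,40,0,-1],[0,0,40,0,-1],[-8,32,0,0,1],[-8,32,0,0,1],[-8,32,0,0,1],[-8,32,0,0,1],[-8,32,0,0,1],[-8,32,0,0,1],[-8,32,0,0,1],[-8,32,0,0,1],[-7,30,0,0,1],[0,0,0,0,1],[0,0,0,0,1]]'; python3 - <<'E'
from h import *
c=snap('top'); cv2.imwrite('pics/t1.png',cv2.resize(c['img'][140:270,150:390,::-1],None,fx=3.3,fy=3.3))
o=[.5309,.0047]
print([stn(c,o,-4.75,(0,y,20)).round(4) for y in(280,55,-115,-254)])
E
```

```text
t: 8.88
tcp_pos: [0.5559, 0.2833, 0.184]
tcp_rot: [180.0, -0.0, -94.8]
force: [-0.1, -1.4, 0.1]
grip_width: 0.001
finger_force: 0.0
[array([0.5541, 0.2837, 0.02  ]), array([0.5355, 0.0595, 0.02  ]), array([ 0.5214, -0.1099,  0.02  ]), array([ 0.5099, -0.2484,  0.02  ])]
```

View pics/t1.png

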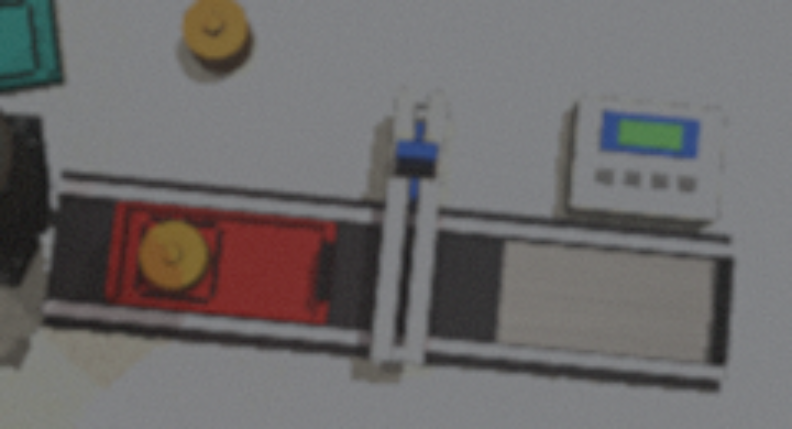

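The shutter is open: the grip is at about (416,155) and the lane is clear. The tray is untouched. Next I go down behind the tray and push its rear wall.

```bash
python3 -m jog '[[-1,0,-30,0,1],[-1,0,-30,0,1],[0,0,-30,0,1],[0,0,-30,0,1],[0,0,-20,0,1],[0,0,-20,0,1],[0,0,0,0,1],[-0.25,-3,0,0,1],[-0.25,-3,0,0,1],[-0.25,-3,0,0,1],[-0.25,-3,0,0,1],[-0.25,-3,0,0,1],[-0.25,-3,0,0,1],[-0.25,-3,0,0,1],[-0.25,-3,0,0,1]]'
```

```text
t: 10.8
tcp_pos: [0.5524, 0.2601, 0.0246]
tcp_rot: [-179.9, 0.1, -94.7]
force: [0.7, 2.3, 1.1]
grip_width: -0.001
finger_force: 1.6
```

```bash
python3 -m jog '[[-0.3,-4,0,0,1],[-0.6,-7,0,0,1],[-0.85,-10,0,0,1],[-0.85,-10,0,0,1],[-0.85,-10,0,0,1],[-0.85,-10,0,0,1],[-0.85,-10,0,0,1],[-0.85,-10,0,0,1],[-0.85,-10,0,0,1],[-0.85,-10,0,0,1],[-0.85,-10,0,0,1],[-0.85,-10,0,0,1],[-0.85,-10,0,0,1],[-0.85,-10,0,0,1],[-0.85,-10,0,0,1],[-0.85,-10,0,0,1],[-0.85,-10,0,0,1],[-0.6,-7,0,0,1],[-0.5,-5,0,0,1],[-0.3,-3,0,0,1]]'; python3 - <<'E'
from h import *
c=snap('top'); cv2.imwrite('pics/t2.png',cv2.resize(c['img'][140:270,150:390,::-1],None,fx=3.3,fy=3.3))
E
```

```text
t: 13.3
tcp_pos: [0.5367, 0.0832, 0.0241]
tcp_rot: [180.0, -0.0, -94.8]
force: [0.7, 4.3, 2.8]
grip_width: -0.0
finger_force: 2.1
```

View pics/t2.png

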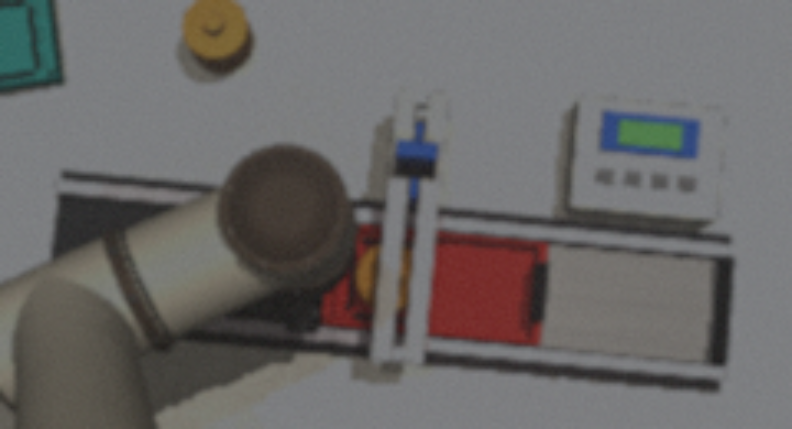

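The tray is passing under the gate, with the lug at about (537,295) and the mould upright under the lintel at (380,278). I'll push a little farther, then back off and go over to the lug.

```bash
python3 -m jog '[[-0.4,-5,0,0,1],[-0.5,-6,0,0,1],[-0.4,-5,0,0,1],[-0.2,-2,0,0,1],[0,0,0,0,1],[0.4,5,0,0,1],[0.8,10,0,0,1],[0.8,10,0,0,1],[0,0,30,0,1],[0,0,40,0,1],[0,0,45,0,1],[0,0,45,0,1],[0,0,0,0,1]]'; python3 -c "
from h import *
c=snap('top'); h=cv2.cvtColor(c['img'],cv2.COLOR_RGB2HSV).astype(int);H,S,V=h[...,0],h[...,1],h[...,2]
m=((H<6)|(H>174))&(S>130)&(V>30);m[:190]=0;m[265:]=0;m[:,:282]=0
v,u=np.nonzero(m);print(u.min(),u.max(),v.min(),v.max())
for q in (5,50,95): print(q,ray(c,np.percentile(u,99.5),v.mean(),.025))
a=np.radians(-4.75);R=np.array([[np.cos(a),-np.sin(a)],[np.sin(a),np.cos(a)]])
for row in (215,220,225,230,235,240,245):
  uu=np.nonzero(m[row])[0]
  if len(uu): print(row,uu.min(),uu.max(),((ray(c,uu.max()+.5,row,.02)[:2]-[.5309,.0047])@R*1000).round(1))
"
```

```text
t: 14.98
tcp_pos: [0.5396, 0.0921, 0.1886]
tcp_rot: [-179.5, 0.2, -94.7]
force: [0.5, -0.0, 0.0]
grip_width: -0.003
finger_force: 0.0
282 321 211 244
5 [ 0.52360187 -0.13259872  0.025     ]
50 [ 0.52360187 -0.13259872  0.025     ]
95 [ 0.52360187 -0.13259872  0.025     ]
215 285 321 [  41.8 -139.2]
220 285 317 [  26.  -128.8]
225 287 316 [  11.2 -127.2]
230 284 315 [  -3.7 -125.5]
235 282 315 [ -18.1 -126.8]
240 282 319 [ -31.5 -139.5]
```

```bash
python3 -m jog '[[-2,-20,0,0,1],[-3,-32,0,0,1],[-3,-35,0,0,1],[-3,-35,0,0,1],[-3,-35,0,0,1],[-2.6,-25,0,0,1],[0,0,0,0,1],[0,0,-30,0,1],[0,0,-30,0,1],[0,0,-30,0,1],[0,0,-30,0,1],[0,0,-20,0,1],[0,0,-14,0,1],[0,0,-10,0,1],[0,0,0,0,1],[0,0,0,0,1]]'
```

```text
t: 17.02
tcp_pos: [0.5213, -0.0913, 0.0209]
tcp_rot: [-179.9, 0.0, -94.7]
force: [-0.2, -0.4, 1.6]
grip_width: 0.005
finger_force: 0.0
```

```bash
python3 -m jog '[[-0.4,-5,0,0,1],[-0.4,-5,0,0,1],[-0.25,-3,0,0,1],[-0.25,-3,0,0,1],[-0.25,-3,0,0,1],[-0.25,-3,0,0,1],[-0.25,-3,0,0,1],[-0.4,-5,0,0,1],[-0.6,-7,0,0,1],[-0.8,-10,0,0,1],[-0.8,-10,0,0,1],[-0.8,-10,0,0,1],[-0.8,-10,0,0,1],[-0.8,-10,0,0,1],[-0.8,-10,0,0,1],[-0.8,-10,0,0,1],[-0.8,-10,0,0,1],[-0.6,-7,0,0,1],[-0.4,-5,0,0,1],[-0.25,-3,0,0,1]]'
```

```text
t: 19.52
tcp_pos: [0.5101, -0.2236, 0.0203]
tcp_rot: [180.0, 0.0, -94.8]
force: [0.8, 3.0, 0.6]
grip_width: -0.005
finger_force: 1.6
```

```bash
python3 -m jog '[[-0.25,-3,0,0,1],[-0.25,-3,0,0,1],[-0.25,-3,0,0,1],[-0.25,-3,0,0,1],[-0.25,-3,0,0,1],[-0.25,-3,0,0,1],[0,0,0,0,1]]'
```

```text
t: 20.4
tcp_pos: [0.5085, -0.2419, 0.0203]
tcp_rot: [180.0, -0.0, -94.8]
force: [0.1, 0.3, 0.1]
grip_width: 0.002
finger_force: 0.1
```

```bash
python3 -m jog '[[-0.2,-2,0,0,1],[-0.2,-2,0,0,1],[-0.2,-2,0,0,1],[-0.2,-2,0,0,1],[-0.1,-1.5,0,0,1]]'
```

```text
t: 21.02
tcp_pos: [0.5078, -0.2492, 0.0203]
tcp_rot: [180.0, 0.1, -94.8]
force: [1.3, 17.3, 4.3]
grip_width: -0.002
finger_force: 8.8
```

```bash
python3 -m jog '[[-0.1,-1,0,0,1],[0,0,0,0,1]]'; python3 -m jog '[[0.2,3,0,0,1],[0.4,5,0,0,1],[0.4,5,0,0,1],[0,0,20,0,1],[0,0,40,0,1],[0,0,50,0,1],[0,0,55,0,1],[12,34,0,0,1],[12,34,0,0,1],[12,34,0,0,1],[12,34,0,0,-1],[12,34,0,0,-1],[12,34,0,0,-1],[12,26,0,0,-1],[12,0,0,0,-1],[10,0,0,0,-1],[0,0,0,0,-1],[0,0,0,0,-1]]'; python3 - <<'E'
from h import *
c=snap('top'); cv2.imwrite('pics/t3.png',cv2.convertScaleAbs(cv2.resize(c['img'][140:270,150:390,::-1],None,fx=3.3,fy=3.3),alpha=1.5))
d=snap('side'); cv2.imwrite('pics/s3.png',cv2.resize(d['img'][170:320,160:410,::-1],None,fx=3.2,fy=3.2))
print(stn(c,[.5309,.0047],-4.75,(95,0,0)))
E
```

```text
t: 21.28
tcp_pos: [0.5078, -0.2491, 0.0203]
tcp_rot: [180.0, 0.2, -94.8]
force: [1.8, 17.1, 3.7]
grip_width: 0.004
finger_force: 8.3
t: 23.52
tcp_pos: [0.6142, -0.0098, 0.1851]
tcp_rot: [180.0, -0.0, -94.8]
force: [1.0, 0.8, -0.7]
grip_width: 0.999
finger_force: 0.0
[ 0.62557372 -0.00316678  0.        ]
```

View pics/t3.png

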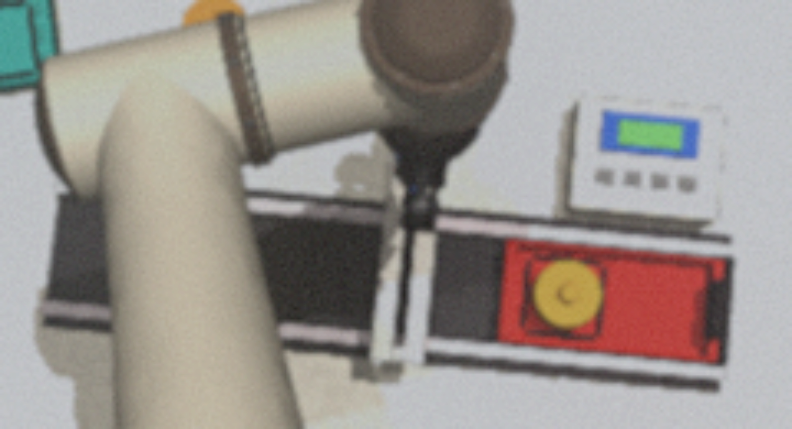

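View pics/s3.png

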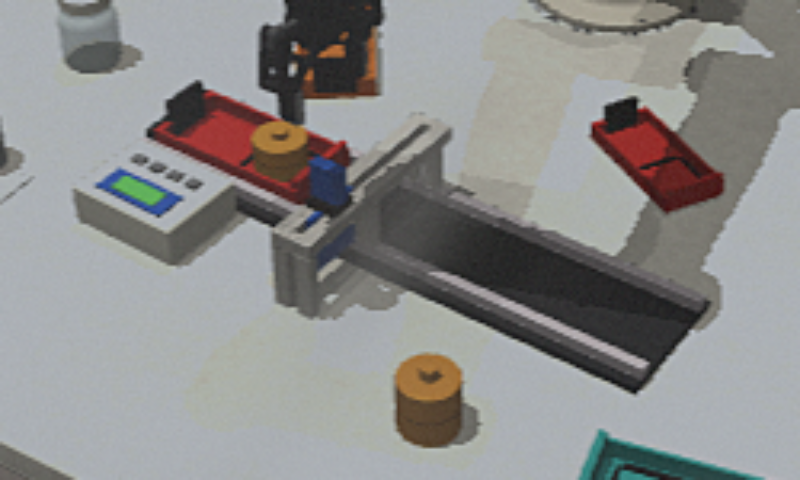

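The tray is home against the end stop: the front is at about (725,310), the rear at (505,290), and the mould stands upright in its nest at (568,293). The shutter is still open, so next I pinch the grip.

```bash
python3 -m jog '[[11,6.5,0,0,-1],[0,0,0,0,-1],[0,0,-25,0,-1],[0,0,-25,0,-1],[0,0,-20,0,-1],[0,0,-11,0,-1],[0,0,0,0,-1],[0,0,0,0,1],[0,0,0,0,1],[0,0,0,0,1],[0,0,0,0,1],[0,0,0,0,1],[0,0,0,0,1],[0,0,0,0,1],[0,0,0,0,1]]' 30
```

```text
t: 25.5
tcp_pos: [0.6247, -0.0023, 0.1047]
tcp_rot: [179.9, -0.0, -94.8]
force: [-6.3, 0.7, 4.2]
grip_width: 0.158
finger_force: 31.0
```

```bash
python3 -m jog '[[-8,0.66,0,0,1],[-8,0.66,0,0,1],[-8,0.66,0,0,1],[-8,0.66,0,0,1],[-8,0.66,0,0,1],[-8,0.66,0,0,1],[-8,0.66,0,0,1],[-8,0.66,0,0,1],[-8,0.66,0,0,1],[-8,0.66,0,0,1],[-8,0.66,0,0,1],[-5,0.4,0,0,1],[-2,0.2,0,0,1],[0,0,0,0,1],[0,0,0,0,1]]'
```

```text
t: 27.38
tcp_pos: [0.53, 0.0056, 0.1046]
tcp_rot: [180.0, -0.0, -94.7]
force: [1.2, -1.1, 6.8]
grip_width: 0.158
finger_force: 31.2
```

```bash
python3 -m jog '[[-2,0.2,0,0,1],[-1,0.1,0,0,1],[0,0,0,0,1],[0,0,0,0,1]]'
```

```text
t: 27.88
tcp_pos: [0.5299, 0.0056, 0.1047]
tcp_rot: [-179.7, 0.0, -94.7]
force: [8.6, -4.6, 0.6]
grip_width: 0.157
finger_force: 30.5
```

It's against the closed stop. I'll release, lift and check.

```bash
python3 -m jog '[[2,-0.2,0,0,-1],[0,0,0,0,-1],[0,0,0,0,-1],[0,0,0,0,-1],[0,0,30,0,-1],[0,0,40,0,-1],[0,0,40,0,-1],[-12,30,0,0,-1],[-12,35,0,0,-1],[-12,35,0,0,-1],[-12,35,0,0,-1],[-10,35,0,0,-1],[-5,30,0,0,-1],[0,0,0,0,-1],[0,0,0,0,-1]]'; python3 - <<'E'
from h import *
c=snap('top'); cv2.imwrite('pics/t4.png',cv2.convertScaleAbs(cv2.resize(c['img'][80:330,60:460,::-1],None,fx=2,fy=2),alpha=1.5))
E
```

```text
t: 29.75
tcp_pos: [0.4663, 0.2052, 0.2141]
tcp_rot: [180.0, -0.0, -94.8]
force: [-0.0, 0.8, 0.4]
grip_width: 1.001
finger_force: 0.0
```

View pics/t4.png

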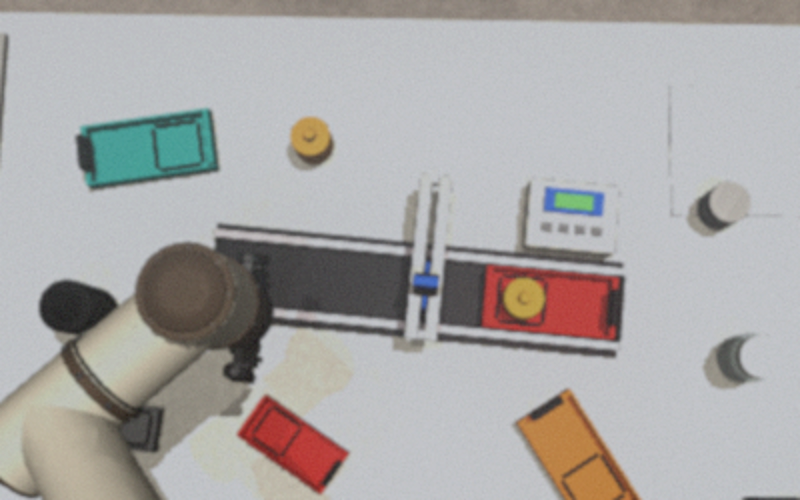

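The shutter is closed (grip at (426,282)), the tray is home with the mould upright at (523,298), and the bystanders are where they were.

```bash
python3 -c "
from cell import robot
print(robot.finish_job())"
```

```text
the job is handed in; nothing more can be done
None
```

I opened the shutter, slid the tray home against the end stop with the mould upright in its nest, closed the shutter behind it, and handed the job in at about 30 s; the final picture shows all of this and the bystanders in place.

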